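Tip the parts tray at the press bench

ROBOT

A 6-joint arm with a two-finger parallel gripper is mounted at the origin on the work surface. World frame = base frame: x ahead of the robot, y to its left, z up, the work surface at z = 0. Lengths are in m, angles in rad, forces in N, time in s.
With the tool pointing down it reaches from about 0.375 to 0.975 m from the base axis. Payload 3.8 kg.
Tool frame: the origin (TCP) lies where the fingers leave the gripper's body, on its centre line; the fingertips stand 73 mm ahead of it and the grasp point (between the pads) lies 54 mm ahead of it (nose_length is the distance from the TCP to the fingertips, in m); z points along the fingers, y is the line along which they close (so a half turn about z gives the same grasp; the last joint's range is limited). The gripper opens to 85 mm and grips with 20 to 120 N. Pads are 22 mm wide; open, the fingers measure 114 mm over their backs; the gripper's body (76 mm by 85 mm) begins 54 mm behind the grasp point. The pads swing forward as they close: fully open they stand 13 mm farther back than shut.
Start: joints at [1.195, 0.264, 1.604, -0, 1.274, -0.037], TCP at [0.224, 0.637, 0.304] pointing down, gripper open.
Joint ranges: [-2.63, 2.63], [-0.94, 2.18], [0.31, 2.57], [-1.31, 4.45], [0, 2.66], [-2.55, 2.55]. Speed limits (rad/s): [2.57, 2.57, 3.14, 3.14, 3.14, 3.14].

INTERFACE

Orientations are given as a rotation vector (axis times angle).
In Python, from workcell import read_state, read_camera, calibration, finish_job, look_for, cut_out, tip_of, nose_length gives the robot as it stands.
- The arm moves only by the tool step_arm, never from a script. Its argument "targets" is a list of rows, each a list of 3 entries, a list of its own where there are three numbers: the turn, a rotation vector about the tool's x, y, z in rad, then the shift along the tool's x, y, z in mm, then the finger opening in mm, from 0 to 85.4. In form: [[[ax, ay, az], [x, y, z], grip], ...]. A call has 1 to 5 rows; each row shifts and turns the commanded pose from where the row before left it, along the tool's axes as they then stand; what a row does not reach is not made up. A row lasts 1/12 s, in which the tool goes at most 41.7 mm and 7.16 degrees, less where a joint would pass 70% of its speed; a pose out of reach is approached as far as the arm can. A call with a gripper value outside its range is refused whole. The fingers move at their own pace and stop on an object; "grip_force" is the grip in N (left out, the last holds). Time passes only in rows, so rows that do not move let the fingers close. It gives the time, the measured TCP pose, the force, the opening and the grip force at its end, in the units of the state.
- read_state(): the state, without advancing time (a new reading comes with each control period).
- read_camera(name): name is "scene" or "side" or "wrist"; returns the picture (384x512x3 uint8, red, green, blue); there is no depth.
- calibration(name): a dict with "camera_matrix" (3x3 intrinsics, pixels), "R" (3x3) and "t" (3): a world point X has camera coordinates R X + t. Camera axes: x right, y down, z forward; pixel columns grow to the right and rows downward; lengths in m; the calibration is good to about 2 mm. A picture is of the moment at which its call begins: read the wrist's pose just before it. calibration takes no time and is no camera call; for the wrist camera it gives the pose at the moment of the call.
- finish_job(): hands the job in; it is judged then, once.
Trained networks look in the newest picture that a camera, given by its name, has taken for a name from the list of things; names that differ only in an ending like _2 or _b are one class to them, and where a whole thing is asked for, a point or a joint stands for the part that bears it (a point fixed in the world has none). Each returns a list of dicts, best first, with "score" (0 to 1); they miss things now and then, are a little off and sometimes report something else, mostly with a low value. They report only what shows in the picture. A call takes as long as a camera call. They do not tell look-alikes from the thing itself.
- look_for(camera, query): "extent" ([left, top, right, bottom] in pixels, round what is visible of it).
- cut_out(camera, query): "region" (384x512 bool, what is visible of it) and "extent" ([left, top, right, bottom] in pixels, round what is visible of it).
- tip_of(camera, query): "at" ([row, column] in pixels: a listed point, or the origin of a listed thing).
The state is a dict: "time": time; "q": joint angles; "joint_vel": joint speeds; "joint_torque": joint torques, N m; "tool_pos": TCP position; "tcp_rot": TCP orientation; "wrist_force": force on the tool from outside, world axes, zero at the start; "torque": the same for the moment, N m; "width": opening from 0.0 (shut) to 1.0 (fully open); "grip_force": force on a finger pad.
Only numpy, scipy, OpenCV 4.12 (cv2) and the standard library are available. Lean on these libraries where they do the work, as an engineer would, in place of code of your own. Each camera call takes 0.05 s, during which the arm holds its last target. There are 200 camera calls.

TASK

Set the last aluminium housing from the assembly block into the empty middle lane of the tipping tray, at its loading end level with the other two. Then press the tray's yellow lip gently down until the tray bears on its rubber buffer, without forcing it hard into the buffer, and hold it there until all three housings have slid to the lip end. Ease the tray back up to level under control, never letting it snap back, and leave the other things on the bench alone.

Things in the scene. Friction and masses are not known exactly. Their poses are not given: they have to be found in the camera images.
- tray (a joint): tilt of the tray about its hinge, rad: 0 = level (its upper stop), grows as the yellow lip goes down. The hinge axis runs along the tray's x, 11 mm below tray_mid. A return spring: the lip takes about 4 to 9 N all the way, less once the housings have slid; let go, it snaps back. Rubber buffer met between 0.38 and 0.58 rad: force then rises about 2 N per mm at the lip; 1 to 20 N on the buffer is right
- tray_mid (a point): centre of the tray's inner floor, 141 mm above the bench when level. y: along the lanes to the lip end, x: across, z: out of the floor; tilts with the tray. Inside y = -136 to +136 mm; three lanes 44 mm wide, centres x = -48, 0, +48 mm; walls 4 mm thick rise 25 mm above the slippery dark grey floor. The blue stand's cheeks end below the wall tops
- tray_lip (a point): centre of the top face of the yellow press lip, a flat flange 100 (x) x 36 (y) x 5 mm outside the +y end wall, level with the wall tops; +160 mm in y and +25 mm in z from tray_mid, axes as tray_mid. Press here from above with closed fingers
- load_spot (a point): point on the floor of the empty middle lane, 85 mm from tray_mid towards the loading (-y) end, where the last housing should stand (anywhere within 40 mm along the lane will do). Axes as tray_mid; the housing's 44 mm side goes along the lane
- last_c (a point): aluminium housing, a plain block 32 (x) x 44 (y) x 26 mm (z, upright) with a dark round pocket marked on top, 60 to 120 g; this point is its centre, 13 mm above its underside; the last one, standing on the dark steel top (50 mm above the bench, 105 x 85 mm) of the blue assembly block; it must stand upright in the tray too
- part_a_c (a point): aluminium housing, a plain block 32 (x) x 44 (y) x 26 mm (z, upright) with a dark round pocket marked on top, 60 to 120 g; this point is its centre, 13 mm above its underside; one already in an outer lane, at the loading end
- part_b_c (a point): aluminium housing, a plain block 32 (x) x 44 (y) x 26 mm (z, upright) with a dark round pocket marked on top, 60 to 120 g; this point is its centre, 13 mm above its underside; one already in the other outer lane, at the loading end
- rest: steel post under the tray's lip half, 22 mm across, 50 mm tall, carrying the screw-out rubber buffer that stops the tray; origin at the post's foot, 12 mm above the bench. How far the buffer is screwed out differs each time and is not measured: feel for it
- block: fixed blue assembly block with dark steel top, 130 x 110 x 50 mm; origin at the centre of its underside
- bottle: red bottle, 38 mm across, 110 mm tall; origin at its underside. A bystander
- gauge: steel plug gauge standing upright, 34 mm across, 70 mm tall; origin at its underside. A bystander
- bin: small open blue bin, 90 x 120 x 50 mm; origin at its underside. A bystander
Mind the look-alikes: they are no part of the job. Leave any turquoise look-alike of the part that bears part_a_c alone.

How it is judged:
On the way, in this order (a step that is already met when the one before it is completed fails the run):
1. the last housing stands in the middle lane at the loading end, released (x of last_c in the frame of tray_mid between -0.02 and 0.02 m and z of last_c in the frame of tray_mid between 0.008 and 0.019 m and y of last_c in the frame of tray_mid below -0.035 m and value of joint tray below 0.04 rad and contact force between the fingers and last below 0.1 N), for 0.2 s.
2. the tray is pressed onto its buffer with at least 1 N and all three housings have slid to the lip end (value of joint tray above 0.35 rad and contact force between tray and rest above 1 N and y of each of last_c, part_a_c, part_b_c in the frame of tray_mid above 0.104 m), for 0.3 s.
At the end, for the whole second after the job is handed in: the tray is back level (within 0.03 rad), the last housing in the middle lane, all three housings lying on the tray floor at the lip end, within 10 mm of the end wall, and at rest (x of last_c in the frame of tray_mid between -0.02 and 0.02 m and y of each of last_c, part_a_c, part_b_c in the frame of tray_mid above 0.104 m and z of last_c in the frame of tray_mid between 0.008 and 0.019 m and z of part_a_c in the frame of tray_mid between 0.008 and 0.019 m and z of part_b_c in the frame of tray_mid between 0.008 and 0.019 m and value of joint tray below 0.03 rad and linear speed of each of last, part_a, part_b below 0.02 m/s); the robot touches nothing.
It fails at once if the tray is forced into its buffer with more than 20 N (contact force between tray and rest above 20 N).
It fails at once if the tray swings faster than 1.5 rad/s (slammed down or let snap back) (velocity of joint tray above 1.5 rad/s or velocity of joint tray below -1.5 rad/s).
It fails at once if the bottle, gauge or bin is pushed more than 30 mm from its place (distance of any of bottle, gauge, bin from where it was at the start of the episode above 0.03 m).
It also fails if it takes over 72 s, if anything falls off the work surface, if the arm or the gripper's body presses on something with over 40 N, if the wrist force passes 120 N, or if a joint passes its speed limit or range.

## Working session

There is one attempt and no reset: what is moved stays moved. The work goes in short steps, Python scripts to look and compute and a tool call to move; the robot and the scene stay as the last step left them, time stands still between calls to the robot, and variables do not carry over. Pictures are saved under pics/ and viewed, at most 10 in all, crops included, and the job is handed in when it is done.

Besides the shell and the picture viewer there is one more tool, called after ">>>" in YAML: its name, and indented under it one key for each argument. step_arm: Moves the arm, as the interface text tells. Its arguments: {"type":"object","properties":{"targets":{"type":"array","items":{"type":"array"}},"grip_force":{"type":"number"}},"required":["targets"]}

```bash
mkdir -p pics; ls; cat > h.py <<'E'
import numpy as np, cv2
from workcell import *
from scipy.spatial.transform import Rotation as R
def ray(cam,px,cal=None):
    c=cal or calibration(cam); K=np.array(c["camera_matrix"]);Rm=np.array(c["R"]);t=np.array(c["t"])
    d=Rm.T@np.linalg.solve(K,[px[0],px[1],1.]); return -Rm.T@t,d
def atz(cam,px,z,cal=None):
    o,d=ray(cam,px,cal); return o+d*(z-o[2])/d[2]
def proj(cam,X,cal=None):
    c=cal or calibration(cam); p=np.array(c["camera_matrix"])@(np.array(c["R"])@np.array(X)+np.array(c["t"])); return p[:2]/p[2]
def tri(a,b):
    A=[];B=[]
    for o,d in (a,b):
        d=d/np.linalg.norm(d);P=np.eye(3)-np.outer(d,d);A.append(P);B.append(P@o)
    return np.linalg.solve(sum(A),sum(B))
E
python3 - <<'E'
from h import *
s=read_state();print(s)
ims=[read_camera(n) for n in("scene","side")]
cv2.imwrite("pics/a.png",cv2.resize(np.vstack(ims)[:,:,::-1],(450,600*1)) if 0 else ims[0][:,:,::-1])
cv2.imwrite("pics/b.png",ims[1][:,:,::-1])
for q in("tray_mid","tray_lip","load_spot","last_c","part_a_c","block","rest"):
    for c in("scene","side"):
        print(q,c,[(np.round(r["at"][::-1]),round(r["score"],2)) for r in tip_of(c,q)][:5])
E
```

```text
pics
{'time': 0.0, 'q': array([ 1.19510347e+00,  2.64756112e-01,  1.60539538e+00,  2.15771441e-06,
        1.27371749e+00, -3.69048418e-02]), 'joint_vel': array([-0.00257743, -0.00260382, -0.00012383,  0.00268112,  0.00044426,
       -0.00096953]), 'joint_torque': array([-6.46980443e-04, -5.15110230e+01, -3.67311752e+01, -3.19589144e-04,
        1.28981363e-02, -1.47574855e-05]), 'tool_pos': array([0.22412263, 0.63608762, 0.30254832]), 'tcp_rot': array([-0.5295473 , -3.09616369,  0.00349865]), 'wrist_force': array([ 0.16712014,  0.33338061, -0.75866614]), 'torque': array([ 0.0093646 , -0.01840838,  0.02458825]), 'grip_force': 0.0, 'width': 1.0007540434656157}
tray_mid scene [(array([325., 184.]), 0.9)]
tray_mid side [(array([175., 218.]), 0.75), (array([214., 206.]), 0.43)]
tray_lip scene [(array([386., 176.]), 0.81)]
tray_lip side [(array([ 90., 233.]), 0.9)]
load_spot scene [(array([291., 186.]), 0.96)]
load_spot side [(array([214., 205.]), 0.57)]
last_c scene [(array([153., 218.]), 0.58)]
last_c side [(array([340., 191.]), 0.74), (array([266., 192.]), 0.28)]
part_a_c scene [(array([253., 276.]), 0.75), (array([235., 248.]), 0.55), (array([286., 171.]), 0.5), (array([243., 230.]), 0.49), (array([354., 227.]), 0.21)]
part_a_c side [(array([197., 344.]), 0.77), (array([262., 234.]), 0.74), (array([220., 216.]), 0.66), (array([232., 300.]), 0.59), (array([253., 213.]), 0.44)]
block scene [(array([160., 234.]), 0.91)]
block side [(array([332., 211.]), 0.77)]
rest scene [(array([360., 225.]), 0.5), (array([206., 278.]), 0.24)]
rest side [(array([138., 276.]), 0.57)]
```

View pics/a.png

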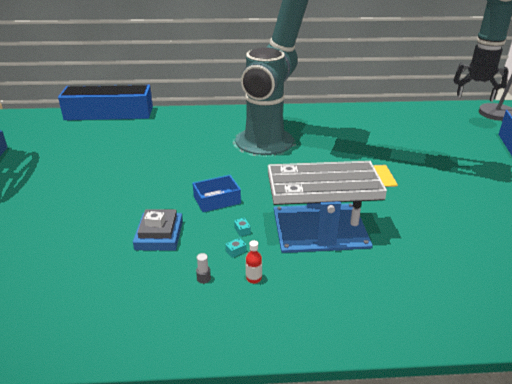

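View pics/b.png

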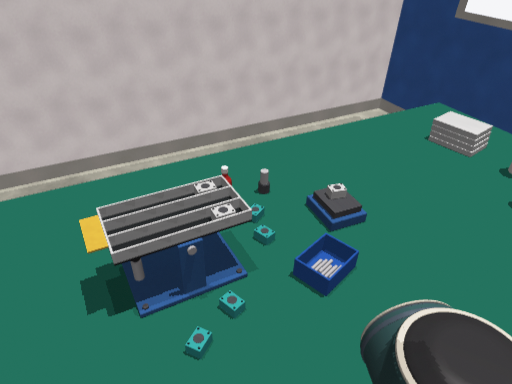

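```bash
python3 - <<'E'
from h import *
for n,a,b in (("mid",(325,184),(175,218)),("lip",(386,176),(90,233)),("load",(291,186),(214,205)),("last",(153,218),(340,191)),("block",(160,234),(332,211)),("rest",(360,225),(138,276))):
    X=tri(ray("scene",a),ray("side",b));print(n,X.round(3),proj("scene",X).round(),proj("side",X).round())
print(atz("scene",(153,218),.063),atz("side",(340,191),.063),atz("scene",(325,184),.141),atz("scene",(386,176),.166))
E
```

```text
mid [0.533 0.121 0.144] [325. 184.] [174. 218.]
lip [0.534 0.281 0.164] [386. 176.] [ 90. 233.]
load [0.538 0.032 0.145] [291. 186.] [214. 205.]
last [ 0.549 -0.331  0.064] [153. 218.] [340. 191.]
block [ 0.546 -0.317  0.006] [161. 234.] [333. 211.]
rest [0.54  0.222 0.012] [358. 225.] [135. 276.]
[ 0.54826377 -0.33018307  0.063     ] [ 0.55026891 -0.33396664  0.063     ] [0.5279771  0.12314078 0.141     ] [0.53686198 0.27951095 0.166     ]
```

The scene shows one aluminium housing on the blue block (scene 153,218; side 340,191). The two others are in the tray's outer lanes (scene 290,169 and 293,188). The turquoise look-alikes lie on the bench (scene 236,246 and 242,227). The block's housing is the one to move. The triangulated heights agree with the given ones to about 3 mm.

```bash
cat >> h.py <<'E'
def rel(P,yd=None,s=None):
    """tool-frame shift mm to world TCP P pointing straight down, turn so tool y lies along +-yd"""
    s=s or read_state(); M=R.from_rotvec(s["tcp_rot"]); T=M.as_matrix()
    print("shift mm",(T.T@(np.array(P)-s["tool_pos"])*1000).round(1),"q6",s["q"][5].round(2))
    y=T[:,1] if yd is None else np.array([yd[0],yd[1],0])
    if y@T[:,1]<0:y=-y
    z=np.array([0,0,-1.]);y=y-z*(y@z);y/=np.linalg.norm(y);D=np.c_[np.cross(y,z),y,z]
    print("turn",R.from_matrix(T.T@D).as_rotvec().round(3)); return D
E
python3 - <<'E'
from h import *
s=read_state();print(R.from_rotvec(s["tcp_rot"]).as_matrix().round(3))
rel([.53,-.331,.26],[0,1])
print(nose_length() if callable(nose_length) else nose_length)
c=calibration("wrist");print("cam in tool",R.from_rotvec(s["tcp_rot"]).as_matrix().T@(-np.array(c["R"]).T@np.array(c["t"])-s["tool_pos"]))
E
```

```text
[[-0.943  0.332  0.   ]
 [ 0.332  0.943  0.   ]
 [-0.     0.    -1.   ]]
shift mm [-609.9 -811.1   43.9] q6 -0.04
turn [ 0.     0.    -0.339]
0.0726
cam in tool [ 0.07566336  0.00074806 -0.07009402]
```

>>> step_arm:
  targets:
    - [[0,0,-0.113],[0,0,0],85]
    - [[0,0,-0.113],[0,0,0],85]
    - [[0,0,-0.113],[0,0,0],85]
    - [[0,0,0],[-12,-38,0],85]
    - [[0,0,0],[-12,-38,0],85]

```text
time: 1.22
tool_pos: [0.248, 0.561, 0.3031]
tcp_rot: [0.005, -3.141, 0.001]
wrist_force: [0.8, -0.6, -0.3]
width: 0.996
grip_force: 0.0
```

>>> step_arm:
  targets:
    - [[0,0,0],[-12,-38.7,0],85]
    - [[0,0,0],[-12,-38.7,0],85]
    - [[0,0,0],[-12,-38.7,0],85]
    - [[0,0,0],[-12,-38.7,0],85]
    - [[0,0,0],[-12,-38.7,0],85]

```text
time: 1.63
tool_pos: [0.3085, 0.3654, 0.304]
tcp_rot: [-0.001, 3.141, 0.001]
wrist_force: [1.4, -0.4, 0.3]
width: 0.997
grip_force: 0.0
```

>>> step_arm:
  targets:
    - [[0,0,0],[-12,-38.7,0],85]
    - [[0,0,0],[-12,-38.7,0],85]
    - [[0,0,0],[-12,-38.7,0],85]
    - [[0,0,0],[-12,-38.7,0],85]
    - [[0,0,0],[-12,-38.7,0],85]

```text
time: 2.05
tool_pos: [0.3684, 0.1719, 0.3043]
tcp_rot: [-0.001, 3.14, 0.001]
wrist_force: [0.9, -0.7, 0.6]
width: 0.993
grip_force: 0.0
```

>>> step_arm:
  targets:
    - [[0,0,0],[-12,-38.7,0],85]
    - [[0,0,0],[-12,-38.7,0],85]
    - [[0,0,0],[-12,-38.7,0],85]
    - [[0,0,0],[-12,-38.7,0],85]
    - [[0,0,0],[-12,-38.7,0],85]

```text
time: 2.47
tool_pos: [0.4286, -0.0219, 0.3045]
tcp_rot: [0.0, 3.14, -0.0]
wrist_force: [1.6, 0.8, 0.1]
width: 0.993
grip_force: 0.0
```

>>> step_arm:
  targets:
    - [[0,0,0],[-12,-38.7,0],85]
    - [[0,0,0],[-12,-38.7,10],85]
    - [[0,0,0],[-12,-38.7,10],85]
    - [[0,0,0],[-12,-38.7,10],85]
    - [[0,0,0],[-12,-38.7,10],85]

```text
time: 2.88
tool_pos: [0.4887, -0.2153, 0.2639]
tcp_rot: [0.001, 3.141, -0.001]
wrist_force: [0.7, 1.1, 0.5]
width: 0.995
grip_force: 0.0
```

>>> step_arm:
  targets:
    - [[0,0,0],[0,0,0],85]
    - [[0,0,0],[0,0,0],85]

```text
time: 3.05
tool_pos: [0.4882, -0.2148, 0.2628]
tcp_rot: [-0.005, -3.14, -0.002]
wrist_force: [0.9, 0.3, -0.3]
width: 0.994
grip_force: 0.0
```

```bash
python3 - <<'E'
from h import *
s=read_state();print(s["tool_pos"],s["tcp_rot"],s["q"])
c=calibration("wrist");im=read_camera("wrist");cv2.imwrite("pics/c.png",im[:,:,::-1])
r=tip_of("wrist","last_c");print([(x["at"],x["score"]) for x in r][:3])
if r:print(atz("wrist",r[0]["at"][::-1],.063,c))
r=cut_out("wrist","last_c");
for x in r[:3]:
    print(x["score"],x["extent"])
E
```

```text
[ 0.48818102 -0.21476417  0.26283575] [-5.34293145e-03 -3.13951047e+00 -1.83093382e-03] [-4.61214584e-01  2.75799490e-02  1.95069952e+00  1.35104973e-04
  1.16569214e+00 -2.02866064e+00]
[([252.2, 149.5], 0.97)]
[ 0.55888994 -0.32311413  0.063     ]
0.86 [121.2, 229.9, 172.7, 266.2]
```

View pics/c.png

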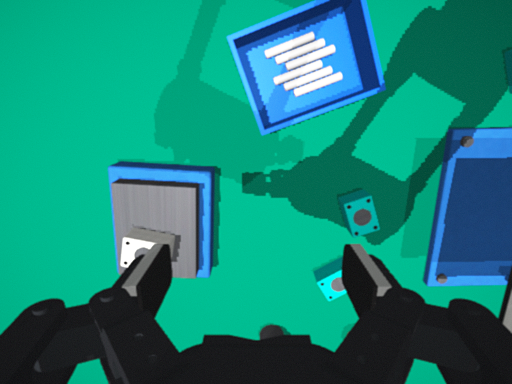

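The wrist view shows the housing on the dark top at about (145,250), partly behind the left finger. I'll centre over it.

>>> step_arm:
  targets:
    - [[0,0,0],[0,-38,0],85]
    - [[0,0,0],[0,-38,0],85]
    - [[0,0,0],[0,-36,0],85]
    - [[0,0,0],[0,0,0],85]
    - [[0,0,0],[0,0,0],85]

```text
time: 3.62
tool_pos: [0.4887, -0.3251, 0.2649]
tcp_rot: [0.001, 3.14, -0.001]
wrist_force: [-0.3, 0.1, -0.0]
width: 0.994
grip_force: 0.0
```

```bash
python3 - <<'E'
from h import *
s=read_state();print(s["tool_pos"],s["tcp_rot"],s["q"])
c=calibration("wrist");im=read_camera("wrist")
r=tip_of("wrist","last_c");print([(x["at"],x["score"]) for x in r][:3])
if r:print(atz("wrist",r[0]["at"][::-1],.063,c))
# bright low-saturation top face
u,v=map(int,r[0]["at"][::-1])
cv2.imwrite("pics/d.png",cv2.resize(im[max(v-60,0):v+60,u-80:u+80,::-1],None,fx=4,fy=4,interpolation=cv2.INTER_CUBIC))
g=im.min(2); m=np.zeros_like(g); m[v-40:v+40,u-50:u+50]=(g>150)[v-40:v+40,u-50:u+50]
n,l,st,ce=cv2.connectedComponentsWithStats(m.astype(np.uint8));k=1+st[1:,4].argmax()
pts=np.argwhere(l==k)[:,::-1].astype(np.float32)
W=np.array([atz("wrist",p,.076,c)[:2] for p in pts],np.float32)*1000
print(st[k],cv2.minAreaRect(W))
E
```

```text
[ 0.48865311 -0.32514831  0.26486794] [ 8.61778541e-04  3.14045072e+00 -7.72656713e-04] [-6.29687625e-01  1.25867179e-01  1.84110044e+00  2.97503534e-04
  1.17341245e+00 -2.20005010e+00]
[([248.7, 254.5], 0.8)]
[ 0.55758303 -0.32603068  0.063     ]
[ 231  234   52   38 1172] ((555.3123168945312, -324.08966064453125), (45.8068733215332, 33.899356842041016), 77.64204406738281)
```

View pics/d.png

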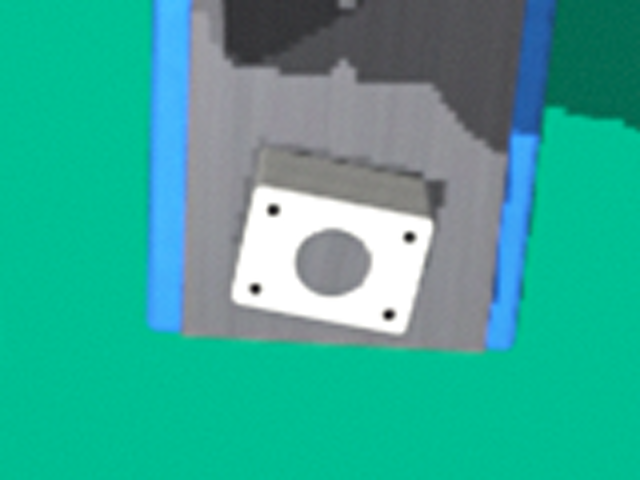

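The housing's top face measures 46x34 mm at (0.555, -0.324), and its long side is 12° off world y. It is silver with a dark pocket, so it's the right one. Grasping across the 44 mm side.

>>> step_arm:
  targets:
    - [[0,0,0],[-34,1,0],85]
    - [[0,0,0],[-33,0,0],85]
    - [[0,0,0.108],[0,0,30],85]
    - [[0,0,0.108],[0,0,30],85]
    - [[0,0,0],[0,0,0],85]

```text
time: 4.13
tool_pos: [0.5529, -0.3195, 0.1976]
tcp_rot: [-0.336, -3.113, -0.008]
wrist_force: [-1.6, 0.9, -1.8]
width: 0.995
grip_force: 0.0
```

>>> step_arm:
  targets:
    - [[0,0,0],[0,0,30],85]
    - [[0,0,0],[0,0,25],85]
    - [[0,0,0],[0,0,10],85]
    - [[0,0,0],[0,0,10],85]
    - [[0,0,0],[0,0,0],85]

```text
time: 4.55
tool_pos: [0.5547, -0.3229, 0.1279]
tcp_rot: [-0.335, -3.121, -0.002]
wrist_force: [-0.6, 0.3, -0.0]
width: 0.997
grip_force: 0.0
```

```bash
python3 - <<'E'
from h import *
rel([.555,-.324,.127],[.214,.977])
print(read_state()["tool_pos"])
E
```

```text
shift mm [-0.6 -1.   0.9] q6 -1.92
turn [ 0.001 -0.003  0.002]
[ 0.55468546 -0.32285872  0.1279109 ]
```

>>> step_arm:
  targets:
    - [[0,0,0],[0,-1,0],60]
    - [[0,0,0],[0,0,0],50]
    - [[0,0,0],[0,0,0],38]
    - [[0,0,0],[0,0,0],38]
    - [[0,0,0],[0,0,0],38]
  grip_force: 30

```text
time: 4.97
tool_pos: [0.5563, -0.3257, 0.131]
tcp_rot: [0.338, 3.12, -0.002]
wrist_force: [0.5, -0.4, 5.7]
width: 0.507
grip_force: 32.6
```

>>> step_arm:
  targets:
    - [[0,0,0],[0,0,0],30]
    - [[0,0,0],[0,0,0],30]
    - [[0,0,0],[0,0,0],30]
    - [[0,0,0],[0,0,0],30]

```text
time: 5.3
tool_pos: [0.5563, -0.3258, 0.131]
tcp_rot: [0.338, 3.12, -0.002]
wrist_force: [-0.7, -0.2, 5.6]
width: 0.507
grip_force: 32.7
```

```bash
python3 -c "
from h import *
print(nose_length() if callable(nose_length) else nose_length)"
```

```text
0.0726
```

>>> step_arm:
  targets:
    - [[0,0,0],[0,0,-15],30]
    - [[0,0,0],[0,0,-35],30]
    - [[0,0,-0.108],[0,0,-40],30]
    - [[0,0,-0.108],[0,0,-40],30]
    - [[0,0,0],[0,0,-40],30]

```text
time: 5.72
tool_pos: [0.5546, -0.3247, 0.3]
tcp_rot: [0.007, -3.14, -0.001]
wrist_force: [-0.3, -0.2, -1.8]
width: 0.508
grip_force: 31.9
```

>>> step_arm:
  targets:
    - [[0,0,0],[8.6,36,0],30]
    - [[0,0,0],[8.6,36,0],30]
    - [[0,0,0],[8.6,36,0],30]
    - [[0,0,0],[8.6,36,0],30]
    - [[0,0,0],[8.6,36,0],30]

```text
time: 6.13
tool_pos: [0.5112, -0.1437, 0.2988]
tcp_rot: [-0.001, -3.141, -0.0]
wrist_force: [0.4, 1.0, -0.5]
width: 0.51
grip_force: 31.9
```

>>> step_arm:
  targets:
    - [[0,0,0],[8.6,36,0],30]
    - [[0,0,0],[8.6,36,0],30]
    - [[0,0,0],[8.6,36,0],30]
    - [[0,0,0],[8.6,36,0],30]
    - [[0,0,0],[8.6,36,0],30]

```text
time: 6.55
tool_pos: [0.4681, 0.0364, 0.2989]
tcp_rot: [0.0, 3.141, 0.0]
wrist_force: [1.1, 0.5, -1.5]
width: 0.506
grip_force: 31.9
```

>>> step_arm:
  targets:
    - [[0,0,0],[0,0,0],30]
    - [[0,0,0],[0,0,0],30]
    - [[0,0,0],[0,0,0],30]

```text
time: 6.8
tool_pos: [0.4691, 0.0349, 0.2989]
tcp_rot: [-0.002, 3.141, -0.001]
wrist_force: [-0.1, -0.6, -1.3]
width: 0.504
grip_force: 31.9
```

```bash
python3 - <<'E'
from h import *
s=read_state();print(s["tool_pos"],s["tcp_rot"],s["q"])
c=calibration("wrist");im=read_camera("wrist")
cv2.imwrite("pics/e.png",im[:,:,::-1]);np.savez("e.npz",im=im,**{k:np.array(v) for k,v in c.items()})
for q,z in(("tray_mid",.141),("tray_lip",.166),("load_spot",.141),("part_a_c",.154),("last_c",.21)):
    for x in tip_of("wrist",q)[:4]: print(q,x["at"],round(x["score"],2),atz("wrist",x["at"][::-1],z,c).round(4))
E
```

```text
[0.46908306 0.03486946 0.29894066] [-2.23876582e-03  3.14141684e+00 -1.08667759e-03] [ 2.16451463e-02 -1.27766969e-01  2.03003683e+00 -7.35418356e-04
  1.23916257e+00 -1.55033711e+00]
tray_mid [270.6, 346.9] 0.58 [0.5358 0.1161 0.141 ]
part_a_c [86.8, 280.3] 0.97 [0.3835 0.0522 0.154 ]
part_a_c [213.6, 154.9] 0.93 [ 0.4772 -0.0436  0.154 ]
part_a_c [230.4, 250.1] 0.88 [0.4914 0.0309 0.154 ]
part_a_c [34.9, 367.7] 0.85 [0.3512 0.1088 0.154 ]
last_c [256.5, 257.1] 0.57 [0.4832 0.0363 0.21  ]
last_c [228.9, 250.9] 0.42 [0.465  0.0326 0.21  ]
```

View pics/e.png

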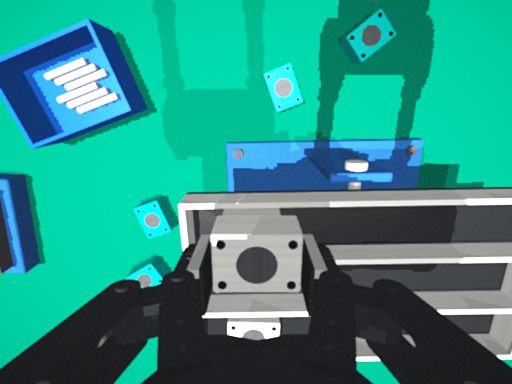

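The wrist view shows the held housing square between the fingers at (257,262). The tray's wall tops are bright strips at rows ~195, 247, 300 and 355, for columns 340 to 500. The middle lane lies between rows 250 and 297.

```bash
python3 - <<'E'
from h import *
d=np.load("e.npz");im=d["im"];c={k:d[k] for k in("camera_matrix","R","t")}
g=im.min(2).astype(int)
for u in range(400,505,20):
    col=g[150:384,u]>130; e=np.flatnonzero(np.diff(col.astype(int)))+150.5
    print(u,[(round(v),atz("wrist",(u,v),.166,c)[:2].round(4).tolist()) for v in e])
for v in (215,225,230):
    row=g[v,150:230]; print(v,row.tolist())
E
```

```text
400 [(190, [0.4543, 0.1395]), (206, [0.4658, 0.1411]), (244, [0.4974, 0.1458]), (264, [0.5138, 0.1481])]
420 [(190, [0.4543, 0.1539]), (206, [0.4658, 0.1558]), (244, [0.4965, 0.1609]), (264, [0.5138, 0.1638]), (292, [0.5393, 0.168]), (296, [0.544, 0.1688])]
440 [(190, [0.4535, 0.1682]), (206, [0.4657, 0.1705]), (244, [0.4965, 0.1762]), (264, [0.5137, 0.1794]), (292, [0.5393, 0.1841]), (314, [0.5605, 0.1881])]
460 [(190, [0.4535, 0.1826]), (204, [0.4649, 0.185]), (242, [0.4956, 0.1913]), (264, [0.5137, 0.195]), (290, [0.5383, 0.2]), (314, [0.5614, 0.2048])]
480 [(190, [0.4534, 0.197]), (206, [0.4657, 0.1998]), (242, [0.4956, 0.2065]), (262, [0.5128, 0.2104]), (290, [0.5382, 0.2162]), (314, [0.5614, 0.2214]), (334, [0.5807, 0.2257]), (342, [0.5902, 0.2279])]
500 [(188, [0.4526, 0.2112]), (204, [0.4648, 0.2142]), (242, [0.4955, 0.2218]), (262, [0.5127, 0.226]), (290, [0.5382, 0.2323]), (360, [0.6086, 0.2496])]
215 [171, 170, 170, 165, 166, 172, 156, 114, 51, 0, 0, 0, 0, 0, 0, 4, 0, 5, 7, 1, 13, 3, 1, 3, 6, 0, 0, 6, 131, 255, 255, 255, 255, 255, 255, 226, 130, 134, 137, 139, 140, 140, 12
[... 158 characters left out ...]
166, 164, 165, 164]
225 [167, 164, 165, 164, 164, 164, 168, 161, 124, 48, 0, 0, 0, 0, 0, 0, 0, 0, 0, 0, 7, 0, 5, 3, 6, 0, 0, 0, 10, 152, 255, 255, 255, 255, 255, 255, 243, 129, 133, 137, 137, 140, 137, 124, 68, 45, 45, 47, 51, 65, 94, 98, 96, 93, 97, 94, 95, 96, 94, 93, 94, 93, 97, 120, 163, 172, 169, 169, 167, 168, 167, 169, 168, 169, 168, 167, 166, 167, 165, 167]
230 [0, 0, 0, 0, 0, 0, 0, 0, 0, 0, 0, 0, 0, 0, 41, 59, 61, 28, 0, 0, 0, 0, 0, 0, 0, 0, 0, 0, 0, 69, 255, 255, 255, 255, 255, 255, 255, 178, 127, 138, 137, 138, 139, 130, 90, 53, 44, 47, 46, 60, 88, 93, 94, 94, 91, 95, 93, 92, 95, 91, 90, 114, 157, 175, 171, 169, 169, 167, 167, 170, 171, 168, 171, 167, 170, 169, 168, 171, 169, 168]
```

>>> step_arm:
  targets:
    - [[0,0,-0.014],[-34,2,0],30]
    - [[0,0,0],[-33,1,0],30]
    - [[0,0,0],[0,0,0],30]
    - [[0,0,0],[0,0,0],30]
    - [[0,0,0],[0,0,20],30]

```text
time: 7.52
tool_pos: [0.5385, 0.0379, 0.2825]
tcp_rot: [-0.021, 3.135, 0.0]
wrist_force: [2.1, -0.3, -0.4]
width: 0.51
grip_force: 32.0
```

>>> step_arm:
  targets:
    - [[0,0,0],[0,0,15],30]
    - [[0,0,0],[0,0,10],30]
    - [[0,0,0],[0,0,0],30]
    - [[0,0,0],[0,0,0],30]

```text
time: 7.85
tool_pos: [0.5353, 0.0382, 0.2535]
tcp_rot: [0.022, -3.14, -0.0]
wrist_force: [-0.8, -0.4, -0.8]
width: 0.509
grip_force: 31.9
```

```bash
python3 - <<'E'
from h import *
rel([.536,.038,.224],[-.014,1])
s=read_state();print(s["tool_pos"],s["wrist_force"])
# check with side camera: the lane picture
im=read_camera("side");cv2.imwrite("pics/f.png",cv2.resize(im[150:290,80:280,::-1],None,fx=4,fy=4,interpolation=cv2.INTER_CUBIC))
E
```

```text
shift mm [-0.8 -0.2 29.5] q6 -1.56
turn [ 0.    -0.002 -0.   ]
[0.5352571  0.03818307 0.25349316] [-0.84856133 -0.36214442 -0.81993096]
```

View pics/f.png

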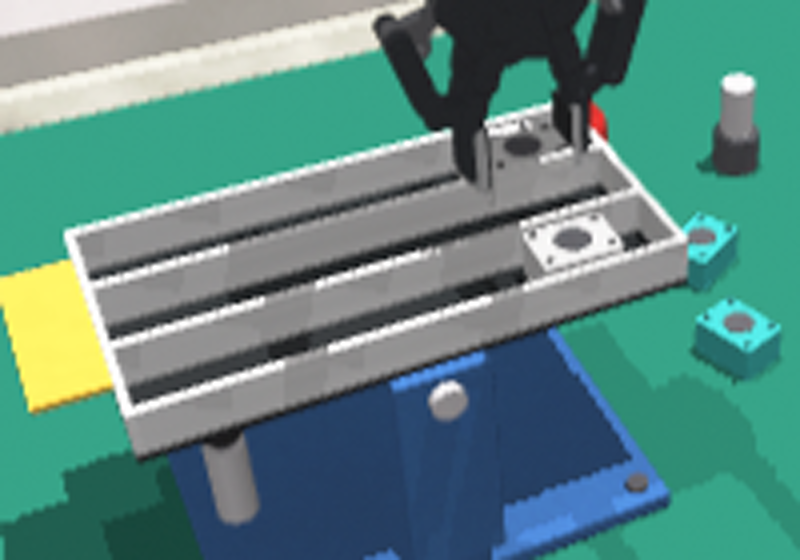

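The side view shows the fingers over the middle lane at (480-575, 150) with the housing between them. I'll lower it.

>>> step_arm:
  targets:
    - [[0,0,0],[0,0,12],30]
    - [[0,0,0],[0,0,10],30]
    - [[0,0,0],[0,0,4],30]
    - [[0,0,0],[0,0,3],30]
    - [[0,0,0],[0,0,0],30]

```text
time: 8.32
tool_pos: [0.5355, 0.0384, 0.2237]
tcp_rot: [0.022, -3.139, 0.0]
wrist_force: [-0.5, -1.0, -0.9]
width: 0.515
grip_force: 31.9
```

>>> step_arm:
  targets:
    - [[0,0,0],[0,0,1.5],30]
    - [[0,0,0],[0,0,0],30]
    - [[0,0,0],[0,0,0],30]

```text
time: 8.57
tool_pos: [0.5364, 0.0384, 0.2237]
tcp_rot: [-0.022, 3.141, -0.0]
wrist_force: [0.3, -0.4, -0.7]
width: 0.511
grip_force: 31.9
```

>>> step_arm:
  targets:
    - [[0,0,0],[0,0,1.5],30]
    - [[0,0,0],[0,0,0],30]
    - [[0,0,0],[0,0,0],30]

```text
time: 8.82
tool_pos: [0.5362, 0.0384, 0.222]
tcp_rot: [-0.022, 3.141, 0.0]
wrist_force: [0.1, 0.2, -1.0]
width: 0.51
grip_force: 31.9
```

>>> step_arm:
  targets:
    - [[0,0,0],[0,0,1.5],30]
    - [[0,0,0],[0,0,0],30]
    - [[0,0,0],[0,0,0],30]

```text
time: 9.07
tool_pos: [0.5366, 0.0384, 0.2218]
tcp_rot: [-0.022, 3.14, 0.0]
wrist_force: [-2.1, 0.0, 5.1]
width: 0.507
grip_force: 32.7
```

>>> step_arm:
  targets:
    - [[0,0,0],[0,0,1],30]
    - [[0,0,0],[0,0,0],30]
    - [[0,0,0],[0,0,0],30]

```text
time: 9.32
tool_pos: [0.5369, 0.0385, 0.2217]
tcp_rot: [-0.022, 3.139, 0.0]
wrist_force: [-3.5, 0.1, 10.3]
width: 0.509
grip_force: 33.1
```

The housing is on the floor. I'll take off the load, open to 60 mm and lift.

>>> step_arm:
  targets:
    - [[0,0,0],[0,0,-2],44]
    - [[0,0,0],[0,0,0],50]
    - [[0,0,0],[0,0,0],56]
    - [[0,0,0],[0,0,0],60]
    - [[0,0,0],[0,0,0],60]

```text
time: 9.73
tool_pos: [0.536, 0.0384, 0.221]
tcp_rot: [0.022, -3.141, 0.0]
wrist_force: [-0.3, -0.7, 0.1]
width: 0.7
grip_force: 0.0
```

>>> step_arm:
  targets:
    - [[0,0,0],[0,0,0],60]
    - [[0,0,0],[0,0,-8],60]
    - [[0,0,0],[0,0,-15],60]
    - [[0,0,0],[0,0,-25],60]
    - [[0,0,0],[0,0,-35],60]

```text
time: 10.15
tool_pos: [0.5343, 0.0384, 0.3026]
tcp_rot: [0.022, -3.135, 0.0]
wrist_force: [1.1, -0.4, 1.1]
width: 0.703
grip_force: 0.0
```

>>> step_arm:
  targets:
    - [[0,0,0],[30,0,-20],30]
    - [[0,0,0],[35,25,0],0]
    - [[0,0,0],[0,35,0],0]
    - [[0,0,0],[0,35,0],0]
    - [[0,0,0],[0,0,0],0]

```text
time: 10.57
tool_pos: [0.4702, 0.1361, 0.3257]
tcp_rot: [-0.028, 3.14, 0.006]
wrist_force: [-0.6, -0.1, 0.5]
width: 0.006
grip_force: 0.0
```

>>> step_arm:
  targets:
    - [[0,0,0],[0,0,0],0]
    - [[0,0,0],[0,0,0],0]

```text
time: 10.73
tool_pos: [0.471, 0.1316, 0.3248]
tcp_rot: [-0.024, 3.141, -0.001]
wrist_force: [0.1, -0.2, -0.3]
width: 0.001
grip_force: 0.0
```

```bash
python3 - <<'E'
from h import *
s=read_state();print(s["tool_pos"],s["tcp_rot"],s["q"],s["width"])
c=calibration("wrist");im=read_camera("wrist")
cv2.imwrite("pics/g.png",im[:,:,::-1])
for q,z in(("tray_mid",.141),("tray_lip",.166),("last_c",.154)):
    for x in tip_of("wrist",q)[:4]: print(q,x["at"],round(x["score"],2),atz("wrist",x["at"][::-1],z,c).round(4))
h=cv2.cvtColor(im,cv2.COLOR_RGB2HSV);m=(h[...,0]>18)&(h[...,0]<32)&(h[...,1]>150)&(h[...,2]>120)
p=np.argwhere(m)[:,::-1]
if len(p)>50:
    W=np.array([atz("wrist",x,.166,c)[:2] for x in p],np.float32)*1000;print(len(p),cv2.minAreaRect(W))
E
```

```text
[0.47095769 0.13160482 0.32479378] [-2.40091726e-02  3.14121496e+00 -1.01198377e-03] [ 2.21936733e-01 -1.06634611e-01  1.96328415e+00 -7.19571110e-04
  1.28480096e+00 -1.36394290e+00] 0.0009340451344006572
tray_mid [252.6, 236.8] 0.58 [0.5346 0.1147 0.141 ]
last_c [262.1, 156.2] 0.86 [0.5385 0.041  0.154 ]
last_c [253.1, 238.2] 0.45 [0.5279 0.1169 0.154 ]
3981 ((532.2631225585938, 278.0465393066406), (100.25836181640625, 35.098548889160156), 1.4941375255584717)
```

View pics/g.png

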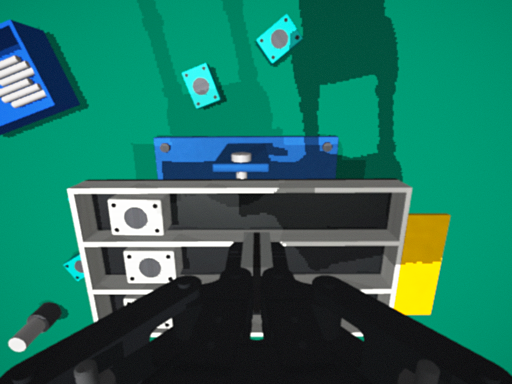

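The housing stands upright in the middle lane at (150,266), beside its neighbour. The yellow lip is at (422,265), measured 100x35 mm with its centre at (0.532, 0.278). Going over the lip with the fingers shut.

>>> step_arm:
  targets:
    - [[0,0,0],[-12.8,30.5,0],0]
    - [[0,0,0],[-12.8,30.5,0],0]
    - [[0,0,0],[-12.8,30.5,0],0]
    - [[0,0,0],[-12.8,30.5,0],0]
    - [[0,0,0],[-12.8,30.5,0],0]

```text
time: 11.35
tool_pos: [0.5337, 0.2854, 0.3242]
tcp_rot: [0.019, -3.141, 0.001]
wrist_force: [0.4, 0.7, -0.6]
width: -0.004
grip_force: 0.0
```

>>> step_arm:
  targets:
    - [[0,0,0],[0,0,25],0]
    - [[0,0,0],[0,0,20],0]
    - [[0,0,0],[0,0,10],0]
    - [[0,0,0],[0,0,0],0]
    - [[0,0,0],[0,0,0],0]

```text
time: 11.77
tool_pos: [0.5327, 0.2842, 0.2688]
tcp_rot: [0.02, -3.14, 0.001]
wrist_force: [0.4, -0.8, 0.3]
width: -0.003
grip_force: 0.0
```

```bash
python3 - <<'E'
from h import *
s=read_state();rel([.533,.285,.26]);print(s["tool_pos"],s["wrist_force"])
im=read_camera("side");cv2.imwrite("pics/i.png",cv2.resize(im[130:330,60:280,::-1],None,fx=3,fy=3,interpolation=cv2.INTER_CUBIC))
E
```

```text
shift mm [-0.3  0.8  8.8] q6 -1.13
turn [-0.001 -0.002 -0.   ]
[0.53272167 0.28416317 0.26884969] [ 0.3541988  -0.78575933  0.29996139]
```

View pics/i.png

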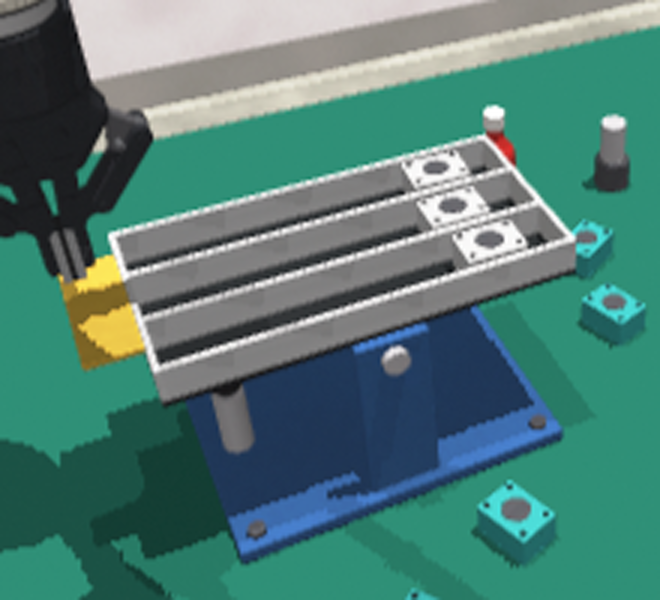

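All three housings stand at the loading end, at about (437,168), (452,206) and (490,240). The fingertips are just above the lip at (75,272). I'll press slowly.

>>> step_arm:
  targets:
    - [[0,0,0],[0,0,3],0]
    - [[0,0,0],[0,0,3],0]
    - [[0,0,0],[0,0,3],0]
    - [[0,0,0],[0,0,3],0]
    - [[0,0,0],[0,0,0],0]

```text
time: 12.23
tool_pos: [0.5324, 0.2849, 0.2569]
tcp_rot: [0.022, -3.141, 0.001]
wrist_force: [-0.1, 0.3, -0.5]
width: 0.002
grip_force: 0.0
```

>>> step_arm:
  targets:
    - [[0,0,0],[0,0,2],0]
    - [[0,0,0],[0,0,2],0]
    - [[0,0,0],[0,0,2],0]
    - [[0,0,0],[0,0,2],0]
    - [[0,0,0],[0,0,0],0]

```text
time: 12.65
tool_pos: [0.5325, 0.285, 0.2488]
tcp_rot: [0.022, -3.141, 0.001]
wrist_force: [0.4, -0.2, 0.6]
width: -0.002
grip_force: 0.0
```

>>> step_arm:
  targets:
    - [[0,0,0],[0,0,2],0]
    - [[0,0,0],[0,0,2],0]
    - [[0,0,0],[0,0,2],0]
    - [[0,0,0],[0,0,2],0]
    - [[0,0,0],[0,0,0],0]

```text
time: 13.07
tool_pos: [0.5325, 0.285, 0.2408]
tcp_rot: [0.022, -3.141, 0.001]
wrist_force: [-0.4, 0.6, -0.0]
width: -0.001
grip_force: 0.0
```

>>> step_arm:
  targets:
    - [[0,0,0],[0,0,2],0]
    - [[0,0,0],[0,0,2],0]
    - [[0,0,0],[0,0,2],0]
    - [[0,0,0],[0,0,2],0]
    - [[0,0,0],[0,0,0],0]

```text
time: 13.48
tool_pos: [0.5329, 0.2859, 0.2345]
tcp_rot: [-0.022, 3.141, 0.003]
wrist_force: [-2.3, 0.6, 6.2]
width: 0.001
grip_force: 3.0
```

>>> step_arm:
  targets:
    - [[0,0,0],[0,0,2],0]
    - [[0,0,0],[0,0,2],0]
    - [[0,0,0],[0,0,2],0]
    - [[0,0,0],[0,0,2],0]
    - [[0,0,0],[0,0,0],0]

```text
time: 13.9
tool_pos: [0.5329, 0.2869, 0.2269]
tcp_rot: [-0.022, 3.14, 0.006]
wrist_force: [-2.4, 4.5, 6.3]
width: -0.001
grip_force: 3.4
```

>>> step_arm:
  targets:
    - [[0,0,0],[0,0,2],0]
    - [[0,0,0],[0,0,2],0]
    - [[0,0,0],[0,0,2],0]
    - [[0,0,0],[0,0,2],0]
    - [[0,0,0],[0,0,2],0]

```text
time: 14.32
tool_pos: [0.533, 0.2877, 0.2175]
tcp_rot: [-0.022, 3.14, 0.008]
wrist_force: [-3.0, 6.7, 6.8]
width: -0.005
grip_force: 3.8
```

>>> step_arm:
  targets:
    - [[0,0,0],[0,1.5,2],0]
    - [[0,0,0],[0,1.5,2],0]
    - [[0,0,0],[0,1,2],0]
    - [[0,0,0],[0,0,2],0]
    - [[0,0,0],[0,0,0],0]

```text
time: 14.73
tool_pos: [0.533, 0.2891, 0.2084]
tcp_rot: [-0.023, 3.14, -0.0]
wrist_force: [-1.8, -1.8, 6.1]
width: 0.001
grip_force: 2.9
```

>>> step_arm:
  targets:
    - [[0,0,0],[0,0,2],0]
    - [[0,0,0],[0,0,2],0]
    - [[0,0,0],[0,0,2],0]
    - [[0,0,0],[0,0,2],0]
    - [[0,0,0],[0,0,2],0]

```text
time: 15.15
tool_pos: [0.5331, 0.2892, 0.1988]
tcp_rot: [-0.022, 3.14, 0.001]
wrist_force: [-2.7, -1.2, 6.1]
width: 0.001
grip_force: 3.1
```

>>> step_arm:
  targets:
    - [[0,0,0],[0,0,2],0]
    - [[0,0,0],[0,0,2],0]
    - [[0,0,0],[0,0,2],0]
    - [[0,0,0],[0,0,2],0]
    - [[0,0,0],[0,0,2],0]

```text
time: 15.57
tool_pos: [0.5331, 0.2889, 0.1887]
tcp_rot: [-0.023, 3.141, -0.001]
wrist_force: [-3.1, -2.5, 7.4]
width: -0.001
grip_force: 3.0
```

>>> step_arm:
  targets:
    - [[0,0,0],[0,-0.5,2],0]
    - [[0,0,0],[0,-0.5,2],0]
    - [[0,0,0],[0,-0.5,2],0]
    - [[0,0,0],[0,0,0],0]
    - [[0,0,0],[0,0,0],0]

```text
time: 15.98
tool_pos: [0.5331, 0.288, 0.1828]
tcp_rot: [-0.022, 3.14, 0.001]
wrist_force: [-2.3, 0.4, 6.7]
width: -0.001
grip_force: 3.2
```

>>> step_arm:
  targets:
    - [[0,0,0],[0,0,1],0]
    - [[0,0,0],[0,0,1],0]
    - [[0,0,0],[0,0,0],0]

```text
time: 16.23
tool_pos: [0.5331, 0.2879, 0.1808]
tcp_rot: [-0.022, 3.14, 0.001]
wrist_force: [-1.8, -0.3, 6.8]
width: 0.001
grip_force: 3.1
```

>>> step_arm:
  targets:
    - [[0,0,0],[0,0,1],0]
    - [[0,0,0],[0,0,1],0]
    - [[0,0,0],[0,0,0],0]

```text
time: 16.48
tool_pos: [0.5331, 0.2876, 0.1788]
tcp_rot: [-0.023, 3.14, 0.0]
wrist_force: [-2.4, -1.1, 6.8]
width: -0.002
grip_force: 3.1
```

>>> step_arm:
  targets:
    - [[0,0,0],[0,-0.5,1.5],0]
    - [[0,0,0],[0,0,1.5],0]
    - [[0,0,0],[0,0,1],0]
    - [[0,0,0],[0,0,0],0]

```text
time: 16.82
tool_pos: [0.5331, 0.287, 0.1747]
tcp_rot: [-0.023, 3.141, -0.0]
wrist_force: [-2.2, -1.4, 5.9]
width: 0.005
grip_force: 3.1
```

>>> step_arm:
  targets:
    - [[0,0,0],[0,-0.5,1.5],0]
    - [[0,0,0],[0,-0.5,1.5],0]
    - [[0,0,0],[0,0,1],0]
    - [[0,0,0],[0,0,0],0]

```text
time: 17.15
tool_pos: [0.5332, 0.2863, 0.1708]
tcp_rot: [-0.022, 3.14, 0.001]
wrist_force: [-1.6, -0.7, 7.0]
width: 0.001
grip_force: 3.1
```

>>> step_arm:
  targets:
    - [[0,0,0],[0,-0.5,1.5],0]
    - [[0,0,0],[0,-0.5,1.5],0]
    - [[0,0,0],[0,0,0],0]
    - [[0,0,0],[0,0,0],0]

```text
time: 17.48
tool_pos: [0.5333, 0.2857, 0.1684]
tcp_rot: [-0.022, 3.14, 0.002]
wrist_force: [-4.0, -0.9, 8.1]
width: -0.001
grip_force: 4.0
```

>>> step_arm:
  targets:
    - [[0,0,0],[0,-0.5,1],0]
    - [[0,0,0],[0,0,1],0]
    - [[0,0,0],[0,0,0],0]
    - [[0,0,0],[0,0,0],0]

```text
time: 17.82
tool_pos: [0.5336, 0.2854, 0.167]
tcp_rot: [-0.022, 3.139, 0.003]
wrist_force: [1.2, 0.8, 8.7]
width: -0.003
grip_force: 4.0
```

```bash
python3 - <<'E'
from h import *
print(read_state()["wrist_force"],read_state()["tool_pos"])
im=read_camera("side");cv2.imwrite("pics/j.png",cv2.resize(im[130:330,60:280,::-1],None,fx=3,fy=3,interpolation=cv2.INTER_CUBIC))
E
```

```text
[1.2042466  0.7612607  8.70527955] [0.53363218 0.28543764 0.16699048]
```

View pics/j.png

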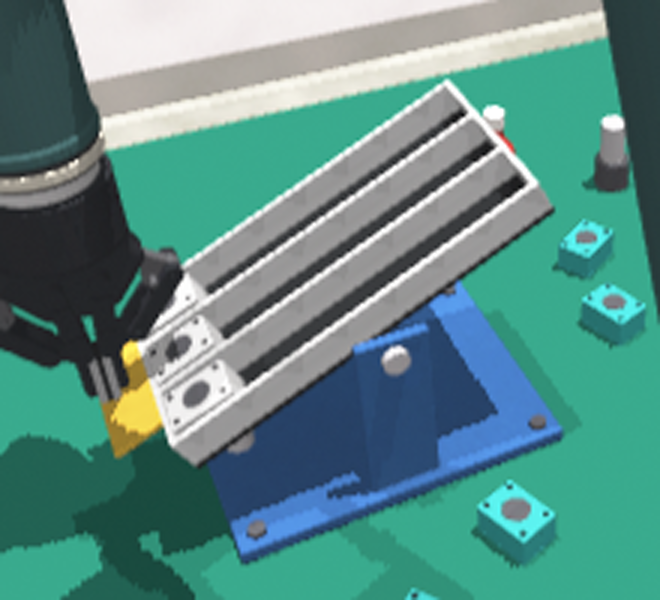

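All three housings are at the lip end, at about (180,300), (178,348) and (197,393). The force is starting to rise, so I'll push 2 mm more to be sure of the buffer and then hold.

>>> step_arm:
  targets:
    - [[0,0,0],[0,-0.5,1],0]
    - [[0,0,0],[0,0,1],0]
    - [[0,0,0],[0,0,0],0]
    - [[0,0,0],[0,0,0],0]
    - [[0,0,0],[0,0,0],0]

```text
time: 18.28
tool_pos: [0.5341, 0.2853, 0.1658]
tcp_rot: [-0.022, 3.138, 0.004]
wrist_force: [-3.6, 0.1, 13.7]
width: -0.002
grip_force: 6.2
```

>>> step_arm:
  targets:
    - [[0,0,0],[0,0,0],0]
    - [[0,0,0],[0,0,0],0]
    - [[0,0,0],[0,0,0],0]

```text
time: 18.53
tool_pos: [0.5341, 0.2853, 0.1659]
tcp_rot: [-0.022, 3.138, 0.004]
wrist_force: [-3.5, -0.6, 13.7]
width: 0.001
grip_force: 6.2
```

>>> step_arm:
  targets:
    - [[0,0,0],[0,0.5,-1],0]
    - [[0,0,0],[0,0.5,-1],0]
    - [[0,0,0],[0,0.5,-2],0]
    - [[0,0,0],[0,0.5,-2],0]
    - [[0,0,0],[0,0.5,-2],0]

```text
time: 18.95
tool_pos: [0.5339, 0.2868, 0.1719]
tcp_rot: [-0.023, 3.139, 0.001]
wrist_force: [1.1, -1.5, 4.3]
width: 0.0
grip_force: 1.8
```

>>> step_arm:
  targets:
    - [[0,0,0],[0,0.5,-2],0]
    - [[0,0,0],[0,0.5,-2],0]
    - [[0,0,0],[0,0.5,-2],0]
    - [[0,0,0],[0,0.5,-2],0]
    - [[0,0,0],[0,0.5,-2],0]

```text
time: 19.37
tool_pos: [0.5329, 0.2892, 0.1807]
tcp_rot: [-0.022, 3.141, 0.0]
wrist_force: [1.8, -0.7, 4.0]
width: 0.003
grip_force: 1.7
```

>>> step_arm:
  targets:
    - [[0,0,0],[0,0,-2],0]
    - [[0,0,0],[0,0,-2],0]
    - [[0,0,0],[0,0,-2],0]
    - [[0,0,0],[0,0,-2],0]
    - [[0,0,0],[0,0,-2],0]

```text
time: 19.78
tool_pos: [0.5328, 0.2898, 0.1908]
tcp_rot: [-0.022, 3.141, 0.002]
wrist_force: [2.4, 4.2, 3.3]
width: -0.005
grip_force: 2.1
```

>>> step_arm:
  targets:
    - [[0,0,0],[0,0,-2],0]
    - [[0,0,0],[0,0,-2],0]
    - [[0,0,0],[0,0,-2],0]
    - [[0,0,0],[0,0,-2],0]
    - [[0,0,0],[0,0,-2],0]

```text
time: 20.2
tool_pos: [0.5324, 0.2892, 0.2005]
tcp_rot: [0.022, -3.141, -0.0]
wrist_force: [1.0, 4.3, 3.5]
width: 0.002
grip_force: 2.1
```

>>> step_arm:
  targets:
    - [[0,0,0],[0,0,-2],0]
    - [[0,0,0],[0,0,-2],0]
    - [[0,0,0],[0,0,-2],0]
    - [[0,0,0],[0,0,-2],0]
    - [[0,0,0],[0,0,-2],0]

```text
time: 20.62
tool_pos: [0.5324, 0.289, 0.2104]
tcp_rot: [0.022, -3.141, 0.001]
wrist_force: [-0.6, 4.4, 3.3]
width: 0.001
grip_force: 1.9
```

>>> step_arm:
  targets:
    - [[0,0,0],[0,-1,-2],0]
    - [[0,0,0],[0,-1,-2],0]
    - [[0,0,0],[0,-0.5,-2],0]
    - [[0,0,0],[0,-0.5,-2],0]
    - [[0,0,0],[0,-0.5,-2],0]

```text
time: 21.03
tool_pos: [0.5326, 0.2854, 0.2206]
tcp_rot: [0.022, -3.141, 0.0]
wrist_force: [-0.2, 3.2, 2.4]
width: -0.002
grip_force: 1.7
```

>>> step_arm:
  targets:
    - [[0,0,0],[0,-0.5,-2],0]
    - [[0,0,0],[0,-0.5,-2],0]
    - [[0,0,0],[0,0,-2],0]
    - [[0,0,0],[0,0,-2],0]
    - [[0,0,0],[0,0,-2],0]

```text
time: 21.45
tool_pos: [0.5327, 0.2839, 0.2304]
tcp_rot: [0.023, -3.141, 0.003]
wrist_force: [0.6, -0.5, 1.8]
width: -0.002
grip_force: 1.2
```

>>> step_arm:
  targets:
    - [[0,0,0],[0,0,-2],0]
    - [[0,0,0],[0,0,-2],0]
    - [[0,0,0],[0,0,-2],0]
    - [[0,0,0],[0,0,-2],0]
    - [[0,0,0],[0,0,-2],0]

```text
time: 21.87
tool_pos: [0.5325, 0.2845, 0.2402]
tcp_rot: [0.022, -3.141, 0.0]
wrist_force: [-0.3, -0.5, 1.4]
width: -0.005
grip_force: 0.0
```

>>> step_arm:
  targets:
    - [[0,0,0],[0,0,-5],0]
    - [[0,0,0],[0,0,-15],0]
    - [[0,0,0],[0,0,-30],0]
    - [[0,0,0],[0,20,-30],0]
    - [[0,0,0],[0,0,0],0]

```text
time: 22.28
tool_pos: [0.5348, 0.3081, 0.328]
tcp_rot: [-0.023, 3.132, 0.012]
wrist_force: [1.7, 0.6, 1.2]
width: 0.002
grip_force: 0.0
```

```bash
python3 - <<'E'
from h import *
print(read_state()["wrist_force"],read_state()["tool_pos"])
im=read_camera("side");cv2.imwrite("pics/k.png",cv2.resize(im[130:330,60:280,::-1],None,fx=3,fy=3,interpolation=cv2.INTER_CUBIC))
E
```

```text
[1.66573068 0.55536116 1.21471578] [0.53479407 0.30809341 0.32804183]
```

View pics/k.png

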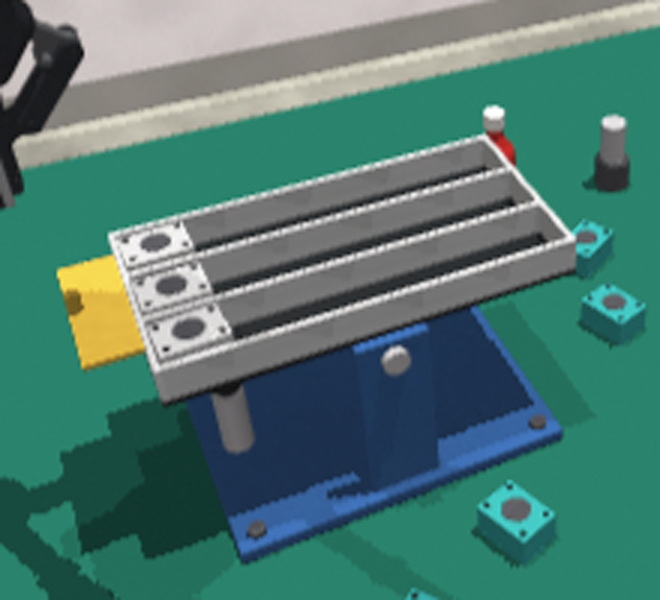

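The tray is level and all three housings lie against the lip-end wall, at about (155,242), (172,286) and (188,328). The arm is clear, so I'm handing in.

```bash
python3 -c "
from workcell import *
print(finish_job())"
```

```text
the job is handed in; nothing more can be done
None
```

The job is done and handed in: the last housing went into the middle lane, the tray was pressed onto its buffer until all three housings had slid to the lip end, and it was eased back to level; the final picture shows all three against the end wall, and no verdict was returned.

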